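# Put a freshly lacquered pair away in the carrying crate

### The arm

A 7-joint arm with a two-finger parallel gripper is mounted at the origin on the work surface. World frame = base frame: x ahead of the robot, y to its left, z up, the work surface at z = 0. Lengths are in m, angles in rad, forces in N, time in s.
With the tool pointing down it reaches from about 0.425 to 0.875 m from the base axis. Payload 4.7 kg.
Tool frame: the origin (TCP) lies at the very end of the fingers, on their centre line; the grasp point (between the pads) lies 19 mm behind it; x points along the fingers, y is the direction in which the jaws open and shut, and the axes are right-handed (so a half turn about x gives the same grasp; the last joint's range is limited). The gripper opens to 87 mm and grips with 3 to 60 N. Pads are 19 mm wide; open, the fingers measure 117 mm over their backs; the gripper's body (75 mm by 190 mm) begins 51 mm behind the grasp point.
Start: joints at [-1.132, 0.321, -0.07, 1.45, 0.023, 1.371, -0.057], TCP at [0.268, 0.592, 0.223] pointing down, gripper open.
Joint ranges: [-2.86, 2.86], [-0.3, 2.09], [-1.38, 1.24], [0.06, 2.45], [-1.56, 4.7], [0.09, 2.05], [-2.69, 2.69]. Speed limits (rad/s): [2.57, 2.57, 3.14, 3.14, 3.14, 3.14, 3.14].

### API

Orientations are given as a rotation vector (axis times angle).
In Python, from rig import arm, solver, readout, imaging, job_done gives the robot as it stands. The module is installed in compiled form; this text tells all that it offers. Calls block until the motion is done:
- arm.move_ptp(position, orientation): joint-space move of the TCP to a pose.
- arm.move_l(position, rotation=None, feed=0.15, f_stop=None): straight line of the TCP; rotation=None keeps the orientation; feed is the mean speed in m/s. With f_stop (N) it stops when the force on the tool has changed by that much, and returns True; else False.
- arm.move_j(angles): joint-space move.
- arm.open_gripper() and arm.grab(): open the fingers fully, or close them until they stop; the grip force is fixed at half the most.
- arm.wait(seconds).
- solver.solve_ik(position, orientation): joint angles nearest the present ones, or None.
- readout.get_state(): the state.
- imaging.grab_frame(name): name is "scene" or "top"; returns a dict with "frame" (420x560x3 uint8, blue, green, red), "fx", "fy", "cx", "cy" (pixels), "R" (3x3) and "t" (3): a world point X has camera coordinates R X + t. Camera axes: x right, y down, z forward; pixel columns grow to the right and rows downward; lengths in m; the calibration is good to about 2 mm. A picture is of the moment at which its call begins. There is no depth.
A pose or a line that the arm cannot do raises arm.IKError and nothing moves.
- job_done(): hands the job in, once; it reports no verdict.
The state is a dict: "time": time; "qpos": joint angles; "joint_vel": joint speeds; "joint_torque": joint torques, N m; "tcp_pos": TCP position; "eef_rot": TCP orientation; "force": force on the tool from outside, world axes, zero at the start; "torque": the same for the moment, N m; "gripper_width": opening from 0.0 (shut) to 1.0 (fully open).
Only numpy, scipy, OpenCV 4.12 (cv2) and the standard library are available. Lean on these libraries where they do the work, as an engineer would, in place of code of your own. Each camera call takes 0.05 s, during which the arm holds its last target. There are 200 camera calls.

### The job

Put the freshly lacquered pair of children's shoes away: slide them along the drying board, toes first and side by side, right into the open crate, then swing its gate shut and shoot the barrel bolt fully home. The lacquer is still tacky, so do not lift the shoes, push them with no more than 10 N, and never let them touch each other or be squeezed by the crate or its gate. Leave everything else on the bench where it is.

Things in the scene. Friction and masses are not known exactly. Their poses are not given: they have to be found in the camera images.
- crate: open-topped plywood carrying crate, fixed. Origin: centre of the inside, at bench level; x from doorway to end wall, y to its left, z up. Inside: x -116 (shut gate) to +116 mm (end wall), y -105 to +105, floor 4 mm above the bench, walls 70 mm high; lane centres y = +52, -52. The shoes stand before it on a drying board, 220 mm wide, level with its floor, butted to the doorway (x -431 to -131)
- crate_floor (a point): centre of the crate's inner floor, on its top face, level with the drying board, 4 mm above the bench, axes as the crate's
- gate (a joint): the crate's upright plywood gate, 219 mm wide, 14 mm thick, 8 to 68 mm above the bench, hinged on an upright axis at crate x = -130.5, y = -118 mm. 0 = shut, against a stop, outer face at crate x = -130.5; grows to 2.2 rad as it swings out, away from the crate. Starts wide open, stays where it is left, 0.05 N m of friction. The end towards +y is free
- gate_hinge (a point): on the gate's hinge axis, 70 mm above the bench. At gate angle a the gate runs from here along (-sin a, cos a) in the crate's x, y; its outer face looks along (-cos a, -sin a) and passes through the axis
- gate_push (a point): point on the gate's outer face 60 mm from the hinge axis, 45 mm above the bench; bare plywood from 40 to 105 mm from the axis: push here, from outside, to shut the gate
- bolt (a joint): steel barrel bolt on the gate's outer face: 0 = drawn, 0.040 m = fully home (a stop). It slides along the gate away from the hinge, into the keeper on the crate's left front post, which it enters after 15 mm and only if the gate is shut. 1.5 N of friction plus 4 N per m/s; stays where it is left
- bolt_knob (a point): centre of the bolt's knob, an 18 mm ball on a 12 mm shank, 36 mm out from the gate's outer face, 45 mm above the bench, 137 mm from the hinge axis when drawn; moves with the bolt, towards the crate's +y when the gate is shut. The bolt's straps stand 20 mm out from the gate; on the knob's hinge side there is room for a finger
- shoe_a: child's laced shoe on its blue last, dark, tacky lacquer, rigid, 0.26 to 0.43 kg, 165 mm long, 58 wide, 54 high at the heel, 26 at the toe; the last's cone stands to 72 mm. Origin: mid-length on the underside; x from heel to toe, z up. The back is upright, a half circle in plan, radius 24 mm about x = -58.5. Toe towards the doorway. Slides at 1 to 4 N; friction 0.6
- shoe_b: the other shoe of the pair, mirror image of shoe_a, same sizes, axes and care; either may stand on either side
- shoe_a_heel (a point): rearmost point of shoe_a's heel on the underside, x = -82.5 mm in the shoe's frame
- shoe_a_toe (a point): foremost point of shoe_a's sole, x = +82.5 mm in the shoe's frame, 8 mm above its underside
- shoe_b_heel (a point): rearmost point of shoe_b's heel on the underside, x = -82.5 mm in the shoe's frame
- shoe_b_toe (a point): foremost point of shoe_b's sole, x = +82.5 mm in the shoe's frame, 8 mm above its underside
- glue_jar: A bystander. Origin at the centre of its underside: glass glue jar with a screw lid, 68 mm across, 80 mm high.
- hammer: A bystander. Origin at the centre of its underside: shoemaker's hammer lying flat, 180 mm long, 26 mm high.
- polish_tin: A bystander. Origin at the centre of its underside: round polish tin, 75 mm across, 23 mm high.
- shoe_brush: A bystander. Origin at the centre of its underside: shoe brush, bristles down, 150 x 46 mm, 40 mm high.
- bare_last: A bystander. Origin at the centre of its underside: bare wooden last standing alone, 165 mm long, 70 mm high, no shoe on it.
- pincers: A bystander. Origin at the centre of its underside: lasting pincers lying flat, 190 mm long, 16 mm high.
- awl: A bystander. Origin at the centre of its underside: wood-handled awl lying flat, 140 mm long.
Not all that is in view belongs to the job. Leave any pink look-alike of the shoe_b alone.

How it is judged:
On the way, in this order (a step that is already met when the one before it is completed fails the run):
1. both shoes stand inside the crate, toes first (x of shoe_a_heel in the frame of crate between -0.115 and -0.02 m and x of each of shoe_a_toe, shoe_b_toe in the frame of crate below 0.119 m and y of shoe_a_heel in the frame of crate between -0.105 and 0.105 m and y of shoe_a_toe in the frame of crate between -0.105 and 0.105 m and angle between each of shoe_a, shoe_b's own z axis and vertical below 0.08 rad and z of shoe_a_heel in the frame of crate between 0.001 and 0.009 m and angle between the x axis of each of shoe_a, shoe_b and the x axis of crate, either way round below 0.4 rad and x of shoe_b_heel in the frame of crate between -0.115 and -0.02 m and y of shoe_b_heel in the frame of crate between -0.105 and 0.105 m and y of shoe_b_toe in the frame of crate between -0.105 and 0.105 m and z of shoe_b_heel in the frame of crate between 0.001 and 0.009 m), for 0.2 s.
2. the gate is shut (value of joint gate below 0.03 rad), for 0.2 s.
3. the bolt is fully home in its keeper (value of joint bolt above 0.035 m), for 0.2 s.
At the end, for the whole second after the job is handed in: Both shoes stand flat and still on the crate's floor between the end wall and the shut gate, toes to the end wall (within 0.4 rad of the crate's length), the gate shut to within 0.03 rad and the bolt shot at least 35 of its 40 mm (all of step 1 and value of joint gate below 0.03 rad and value of joint bolt above 0.035 m and linear speed of each of shoe_a, shoe_b below 0.01 m/s); the robot touches nothing.
It fails at once if the robot presses on a shoe with more than 10 N (contact force between any of the fingers, the arm and shoe_a above 10 N or contact force between any of the fingers, the arm and shoe_b above 10 N).
It fails at once if the shoes touch each other (contact force between shoe_a and shoe_b above 0.2 N).
It fails at once if a shoe is squeezed by the crate or its gate (more than 15 N, its weight included) (contact force between crate and shoe_a above 15 N or contact force between crate and shoe_b above 15 N).
It fails at once if a shoe is lifted off (heel or toe more than 30 mm above the bench top) or tipped (height (world z) of any of shoe_a_heel, shoe_a_toe, shoe_b_heel, shoe_b_toe above 0.03 m or angle between any of shoe_a, shoe_b's own z axis and vertical above 0.3 rad).
It fails at once if a bystander is moved by more than 20 mm (distance of any of glue_jar, hammer, polish_tin, shoe_brush, bare_last, pincers, awl from where it was at the start of the episode above 0.02 m).
It also fails if it takes over 72 s, if anything falls off the work surface, if the arm or the gripper's body presses on something with over 40 N, if the wrist force passes 120 N, or if a joint passes its speed limit or range.

## Working session

There is one attempt and no reset: what is moved stays moved. The work goes in short steps, each a Python script; the robot and the scene stay as the last script left them, time stands still between calls to the robot, and variables do not carry over. Pictures are saved under pics/ and viewed, about 8 in all and at most 12, crops included, and the job is handed in when it is done.

```bash
mkdir -p pics
cat > h.py <<'E'
import numpy as np, cv2
from rig import arm, solver, readout, imaging
def snap(n,f):
    d=imaging.grab_frame(n); cv2.imwrite('pics/'+f,d['frame']); return d
def ray(d,u,v,z):
    R=np.array(d['R']);t=np.array(d['t']);C=-R.T@t
    r=R.T@np.array([(u-d['cx'])/d['fx'],(v-d['cy'])/d['fy'],1]); return C+r*(z-C[2])/r[2]
def proj(d,X):
    c=np.array(d['R'])@np.array(X)+np.array(d['t']); return np.array([d['fx']*c[0]/c[2]+d['cx'],d['fy']*c[1]/c[2]+d['cy']])
E
python3 - <<'E'
from h import *
import pickle
D={}
for n in('scene','top'):
    d=snap(n,n+'0.png');D[n]=d
    print(n,d['fx'],-np.array(d['R']).T@np.array(d['t']));print(np.round(d['R'],3))
pickle.dump(D,open('d0.pkl','wb'))
s=readout.get_state();print(s)
im=np.hstack([cv2.resize(D[n]['frame'],None,fx=1,fy=1) for n in D]);
E
```

```text
scene 425.7935410943336 [ 1.14778175 -0.25395474  1.12924769]
[[ 0.288  0.958  0.007]
 [ 0.825 -0.245 -0.509]
 [-0.486  0.153 -0.861]]
top 481.5756452871208 [ 0.35056273 -0.06893986  1.6795158 ]
[[ 0.028 -1.    -0.   ]
 [-0.994 -0.028 -0.11 ]
 [ 0.11   0.003 -0.994]]
{'time': 0.1, 'qpos': array([-1.13190304,  0.3217197 , -0.07008331,  1.45153525,  0.02263459,
        1.37081448, -0.05687626]), 'joint_vel': array([-0.00050919, -0.00131295, -0.00018053, -0.00472188, -0.00058903,
       -0.0009029 , -0.00178571]), 'joint_torque': array([-5.48770895e-04, -4.92571664e+01, -4.06134753e-01, -3.13399994e+01,
       -6.42684801e-02,  3.95668682e-02,  5.88735247e-05]), 'tcp_pos': array([0.26773992, 0.59175691, 0.22159875]), 'eef_rot': array([ 0.33182006,  1.54523425, -0.33446689]), 'force': array([ 0.36287739, -0.13700148,  0.59002911]), 'torque': array([-0.05360783, -0.04696222,  0.02465102]), 'gripper_width': 1.0000157325840724}
```

View pics/top0.png

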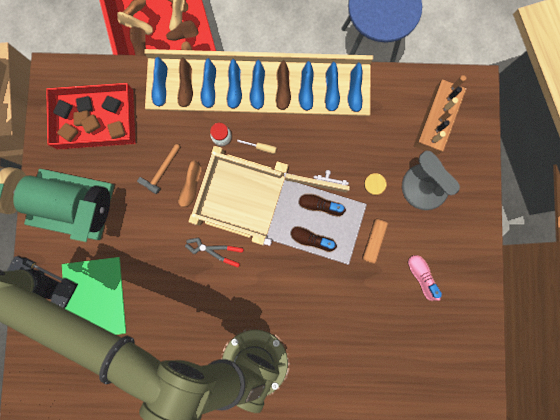

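View pics/scene0.png

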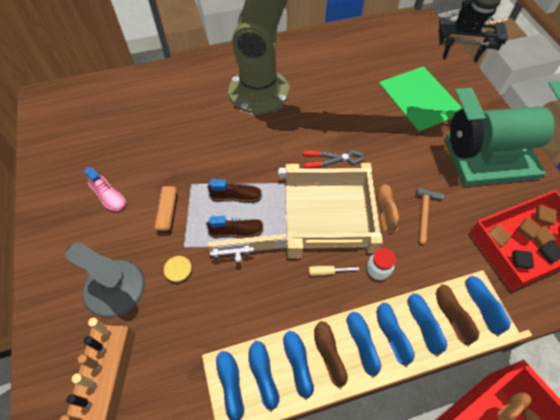

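The top view shows the crate at about (240,195), with its doorway on the right. The grey board runs from (270,210) to (365,230), with shoes at (322,205) and (315,240). The gate is open along (285,172) to (348,185). The pink decoy is at (425,278).

Run:
```python
from h import *
import pickle
D=pickle.load(open('d0.pkl','rb'))
a=D['top']['frame'][140:275,180:395]; b=D['scene']['frame'][150:275,170:385]
A=cv2.resize(a,(774,486),interpolation=cv2.INTER_CUBIC)
cv2.imwrite('pics/c1.png',A)
# grey board mask
for n in D:
    d=D[n];hsv=cv2.cvtColor(d['frame'],cv2.COLOR_BGR2HSV)
    m=((hsv[...,1]<45)&(hsv[...,2]>120)&(hsv[...,2]<215)).astype(np.uint8)
    m=cv2.morphologyEx(m,cv2.MORPH_OPEN,np.ones((3,3)))
    k,l,st,c=cv2.connectedComponentsWithStats(m)
    for i in range(1,k):
        if st[i,4]>1500:print(n,st[i],c[i])
    blue=((hsv[...,0]>98)&(hsv[...,0]<115)&(hsv[...,1]>150)&(hsv[...,2]>80)).astype(np.uint8)
    k,l,st,c=cv2.connectedComponentsWithStats(blue)
    for i in range(1,k):
        if 30<st[i,4]<400:print(n,'blue',st[i],c[i])
```

```text
scene [ 111    0   50   54 1816] [136.97136564  24.50991189]
scene [ 196    0   49   44 1521] [219.73504274  18.1078238 ]
scene [ 481   10   79   98 4778] [524.75491838  66.01674341]
scene [ 184  183  103   65 3546] [234.65143824 211.61026509]
scene [ 509  334   51   61 1618] [541.30778739 358.17799753]
scene blue [ 86 168  13  12  90] [ 91.7        173.65555556]
scene blue [210 179  16  11 131] [217.97709924 184.61068702]
scene blue [210 217  16  10 127] [217.19685039 221.39370079]
top [   0    0  112   59 5496] [53.6977802  26.28620815]
top [ 210    0  139   54 6811] [281.97768316  25.27690501]
top [ 400    0  140   65 6849] [465.43495401  32.25989196]
top [ 268  181   98   82 4010] [315.99725686 220.47032419]
top blue [330 202  14  10  82] [335.91463415 206.87804878]
top blue [321 238  14  10  82] [327.1097561  242.63414634]
top blue [429 284  12  14  88] [434.76136364 290.56818182]
```

View pics/c1.png

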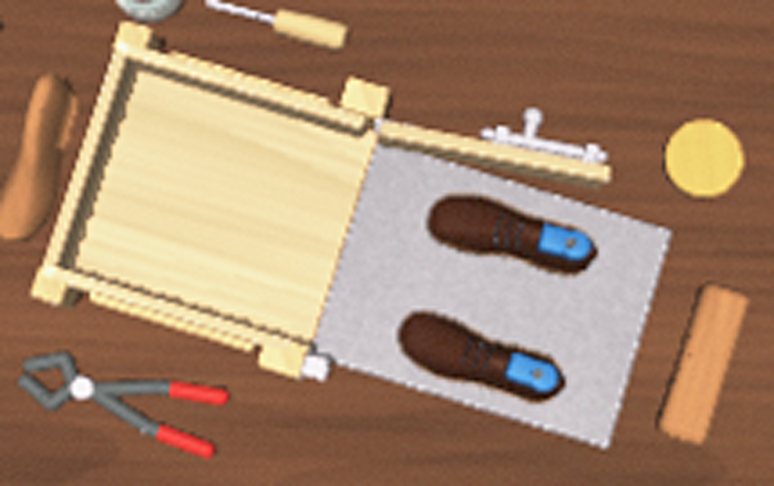

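```bash
cat >> h.py <<'E'
def masks(d):
    hsv=cv2.cvtColor(d['frame'],cv2.COLOR_BGR2HSV);H,S,V=[hsv[...,i].astype(int) for i in range(3)]
    blue=(H>95)&(H<118)&(S>120)&(V>80)
    return H,S,V,blue
E
python3 - <<'E'
from h import *
import pickle
from scipy.optimize import least_squares
D=pickle.load(open('d0.pkl','rb'));d=D['top'];e=D['scene']
cr=lambda u,v:((u+.5)/3.6-.5+180,(v+.5)/3.6-.5+140)
W=lambda u,v,z:ray(d,*cr(u,v),z)[:2]
# top: board outer corners (z=4mm); 
obs=[((-.431,-.110),W(669,232,.004)),((-.431,.110),W(606,446,.004)),
     ((-.131,.110),W(325,358,.004))]
# board edges, scene view, via mask hull
H,S,V,b=masks(e);m=((S<45)&(V>120)&(V<215)).astype(np.uint8)
m=cv2.morphologyEx(m,cv2.MORPH_OPEN,np.ones((3,3)));k,l,st,c=cv2.connectedComponentsWithStats(m)
i=l[200,200];c,_=cv2.findContours((l==i).astype(np.uint8),0,2);h=cv2.convexHull(max(c,key=len))
q=cv2.approxPolyDP(h,4,True)[:,0];print('scene quad',q.tolist(),[ray(e,*p,.004)[:2].round(4).tolist() for p in q])
f=lambda p:np.concatenate([[p[0]+np.cos(p[2])*a[0]-np.sin(p[2])*a[1]-w[0],p[1]+np.sin(p[2])*a[0]+np.cos(p[2])*a[1]-w[1]] for a,w in obs])
r=least_squares(f,[.55,-.1,1.4]);print('crate',r.x,r.fun.round(4))
for a,w in obs:print(a,w)
cx,cy,th=r.x
# blue cone triangulation & shoe masks
from numpy.linalg import lstsq
tb=[(335.91,206.88),(327.11,242.63)];sb=[(217.2,221.39),(217.98,184.61)]
for t,s in zip(tb,sb):
    for z in(.06,.07,.076):print(z,ray(d,*t,z)[:2].round(4),ray(e,*s,z)[:2].round(4))
H,S,V,b=masks(d)
m=((b|((S>60)&(V<110)&((H<20)|(H>165))))).astype(np.uint8)
mask=np.zeros_like(m);cv2.fillPoly(mask,[np.array([cr(395,160),cr(655,235),cr(600,435),cr(335,350)],int)],1);m&=mask
k,l,st,c=cv2.connectedComponentsWithStats(m)
Ri=np.array([[np.cos(th),np.sin(th)],[-np.sin(th),np.cos(th)]])
for i in range(1,k):
    if st[i,4]>200:
        ys,xs=np.nonzero(l==i);P=np.array([Ri@(ray(d,x,y,.02)[:2]-[cx,cy]) for x,y in zip(xs,ys)])
        u,s,vt=np.linalg.svd(P-P.mean(0),full_matrices=False);a=vt[0]*np.sign(vt[0,0])
        pr=(P-P.mean(0))@a;print('shoe',st[i,4],'c',P.mean(0).round(4),'ang',np.arctan2(a[1],a[0]).round(3),'toe',(P.mean(0)+a*pr.max()).round(4),'heel',(P.mean(0)+a*pr.min()).round(4), 'len',np.ptp(pr).round(4))
E
```

```text
scene quad [[285, 185], [286, 232], [184, 246], [192, 184]] [[0.4302, -0.0264], [0.5917, -0.0721], [0.551, -0.3704], [0.3428, -0.3083]]
crate [0.55904224 0.06983995 1.30681304] [ 0.0021 -0.005  -0.0019 -0.0063 -0.0002  0.0113]
(-0.431, -0.11) [ 0.55070072 -0.369947  ]
(-0.431, 0.11) [ 0.34226044 -0.3112598 ]
(-0.131, 0.11) [ 0.41887475 -0.03917206]
0.06 [ 0.5316 -0.26  ] [ 0.5306 -0.2601]
0.07 [ 0.5305 -0.2588] [ 0.5364 -0.26  ]
0.076 [ 0.5299 -0.2581] [ 0.5398 -0.26  ]
0.06 [ 0.4102 -0.2323] [ 0.4072 -0.231 ]
0.07 [ 0.4098 -0.2313] [ 0.4141 -0.2313]
0.076 [ 0.4096 -0.2307] [ 0.4183 -0.2314]
shoe 539 c [-0.2744 -0.0577] ang 0.031 toe [-0.1995 -0.0554] heel [-0.3622 -0.0605] len 0.1628
shoe 561 c [-0.2793  0.0652] ang -0.052 toe [-0.2037  0.0612] heel [-0.3663  0.0697] len 0.1628
```

Run:
```python
from h import *
import pickle
D=pickle.load(open('d0.pkl','rb'));d=D['top'];e=D['scene']
p0=np.array([.5632,.0747]);th=1.297
def w(x,y,z,p=p0,th=th):return np.array([p[0]+np.cos(th)*x-np.sin(th)*y,p[1]+np.sin(th)*x+np.cos(th)*y,z])
out=[]
for d_,(x0,y0,x1,y1) in((d,(180,140,395,275)),(e,(170,150,385,275))):
    s=3.6;im=cv2.resize(d_['frame'][y0:y1,x0:x1],None,fx=s,fy=s,interpolation=cv2.INTER_CUBIC)
    P=lambda X:tuple(((proj(d_,X)-[x0,y0]+.5)*s-.5).round().astype(int).tolist())
    def poly(pts,z,c):cv2.polylines(im,[np.array([P(w(x,y,z)) for x,y in pts])],True,c,1)
    poly([(-.431,-.11),(-.431,.11),(-.131,.11),(-.131,-.11)],.004,(0,0,255))
    poly([(-.116,-.105),(-.116,.105),(.116,.105),(.116,-.105)],.004,(0,255,0))
    poly([(-.116,-.105),(-.116,.105),(.116,.105),(.116,-.105)],.070,(255,0,0))
    for a in(1.4,1.5,1.6,1.7):
        cv2.line(im,P(w(-.1305,-.118,.07)),P(w(-.1305-.219*np.sin(a),-.118+.219*np.cos(a),.07)),(255,0,255),1)
    out.append(im)
n=min(o.shape[1] for o in out);im=np.vstack([o[:,:n] for o in out]);im=cv2.resize(im,None,fx=600/im.shape[0],fy=600/im.shape[0],interpolation=cv2.INTER_AREA) if 0 else im
cv2.imwrite('pics/o1.png',out[0]);cv2.imwrite('pics/o2.png',out[1])
```

```text
(no output)
```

View pics/o1.png

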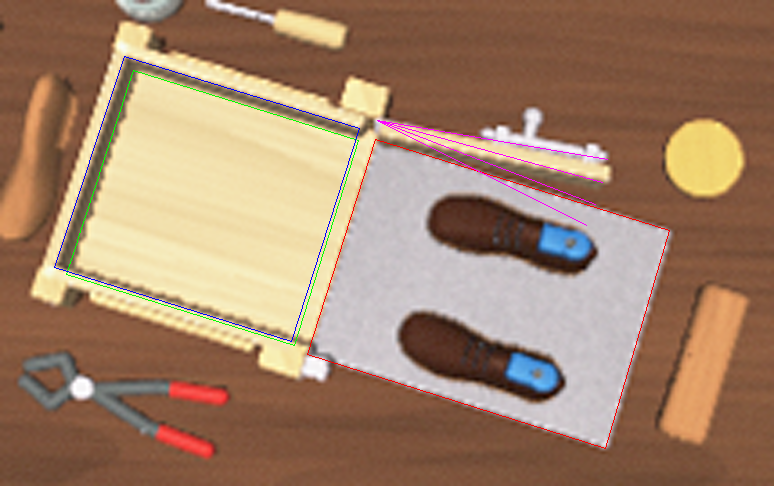

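View pics/o2.png

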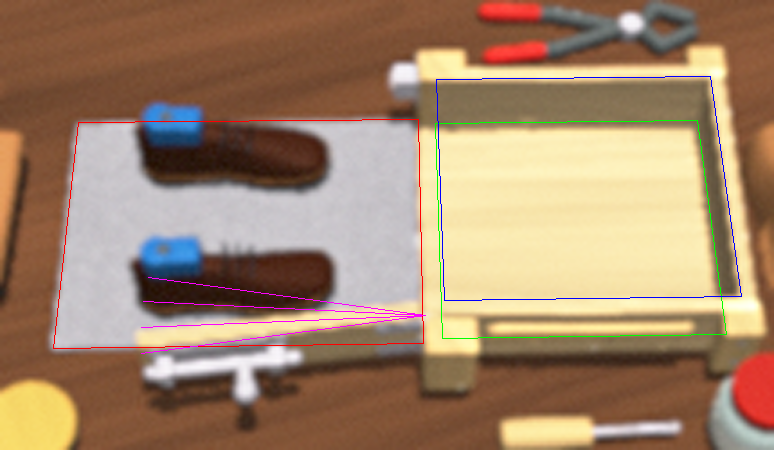

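The overlay shows the crate pose fits in both views: origin (0.563, 0.075), yaw 1.297. The gate is at about 1.7 rad. Next I build the tracker and the pushing code.

```bash
cat >> h.py <<'E'
from scipy.spatial.transform import Rotation as Rn
P0=np.array([.5632,.0747]);TH=1.297
ex=np.array([np.cos(TH),np.sin(TH)]);ey=np.array([-np.sin(TH),np.cos(TH)])
def w(x,y,z):return np.r_[P0+x*ex+y*ey,z]
def cr(X):q=np.asarray(X)[:2]-P0;return np.array([q@ex,q@ey])
def rot(lean,sgn=1,yaw=0):
    c=np.cos(TH+yaw);s=np.sin(TH+yaw);fx=np.array([c,s,0]);y=sgn*np.array([-s,c,0])
    x=-np.cos(lean)*np.array([0,0,1])+np.sin(lean)*fx
    return Rn.from_matrix(np.c_[x,y,np.cross(x,y)]).as_rotvec()
def track(lane,d=None,cam='top'):
    """crate-frame blue cone centre, brown upper centroid, heading; lane=+1/-1"""
    d=d or imaging.grab_frame(cam);H,S,V,b=masks(d)
    br=(S>60)&(V<110)&((H<20)|(H>165))
    m=np.zeros(b.shape,np.uint8)
    ys=sorted([lane*.004,lane*.104])
    q=[(-.43,ys[0]),(-.43,ys[1]),(.114,ys[1]),(.114,ys[0])]
    cv2.fillPoly(m,[np.array([proj(d,w(x,y,.03)).round() for x,y in q],int)],1)
    f=lambda M,z:np.array([cr(ray(d,x,y,z)) for y,x in np.argwhere(M&(m>0))])
    B=f(b,.066);F=f(br,.03)
    if len(B)<15 or len(F)<60:return None,len(B),len(F),None
    A=np.vstack([B,F]);u,s,vt=np.linalg.svd(A-A.mean(0),full_matrices=False);a=vt[0]*np.sign(vt[0,0])
    pr=(A-A.mean(0))@a
    return B.mean(0),F.mean(0),np.arctan2(a[1],a[0]),(A.mean(0)+a*pr.min(),A.mean(0)+a*pr.max(),len(B),len(F))
E
python3 - <<'E'
from h import *
import pickle
D=pickle.load(open('d0.pkl','rb'))
for n in D:
  for l in(1,-1):
    B,F,a,x=track(l,D[n]);print(n,l,B.round(4),F.round(4),round(a,3),np.arctan2(*(F-B)[::-1]).round(3),[np.round(v,4) for v in x])
for sg in(1,-1):
  for X in[(-.41,.07,.03),(-.41,.07,.15),(-.09,.05,.03),(-.41,-.06,.03),(-.09,-.05,.03),(-.09,-.05,.15)]:
    q=solver.solve_ik(w(*X),rot(.26,sg));print(sg,X,None if q is None else np.round(q,2))
print(readout.get_state()['time'])
E
```

```text
scene 1 [-0.3358  0.0624] [-0.2656  0.0569] -0.005 -0.078 [array([-0.3722,  0.0582]), array([0.1164, 0.0556]), np.int64(131), np.int64(740)]
scene -1 [-0.3304 -0.0611] [-0.2634 -0.0675] 0.054 -0.095 [array([-0.3643, -0.0713]), array([ 0.1169, -0.0452]), np.int64(148), np.int64(743)]
top 1 [-0.3369  0.0661] [-0.2445  0.0649] -0.046 -0.013 [array([-0.3716,  0.0702]), array([0.1185, 0.0478]), np.int64(104), np.int64(493)]
top -1 [-0.3304 -0.0592] [-0.2396 -0.0547] 0.006 0.049 [array([-0.3663, -0.0562]), array([ 0.116 , -0.0531]), np.int64(94), np.int64(481)]
1 (-0.41, 0.07, 0.03) [-0.12  0.46  1.07  1.99 -0.66  1.19 -2.14]
1 (-0.41, 0.07, 0.15) [-0.17  0.21  1.07  1.88 -0.4   1.34 -2.39]
1 (-0.09, 0.05, 0.03) None
1 (-0.41, -0.06, 0.03) [-0.08  0.74  1.06  1.7  -0.87  1.35 -2.18]
1 (-0.09, -0.05, 0.03) [-0.69  0.57  1.07  1.88 -0.85  1.14 -2.67]
1 (-0.09, -0.05, 0.15) None
-1 (-0.41, 0.07, 0.03) [-0.06  0.42  0.98  1.98 -0.61  1.16  0.95]
-1 (-0.41, 0.07, 0.15) [-0.29  0.27  1.22  1.88 -0.47  1.36  0.82]
-1 (-0.09, 0.05, 0.03) [-0.59  0.2   0.79  2.12 -0.51  0.92  0.23]
-1 (-0.41, -0.06, 0.03) [-0.06  0.72  1.03  1.7  -0.84  1.33  0.95]
-1 (-0.09, -0.05, 0.03) [-0.47  0.43  0.75  1.88 -0.66  1.03  0.33]
-1 (-0.09, -0.05, 0.15) [-0.47  0.26  0.73  1.78 -0.46  1.2   0.14]
0.1
```

```bash
python3 - <<'E'
s=open('h.py').read()
s=s.replace("    A=np.vstack([B,F])","    k=B.mean(0);F=F[(F[:,0]>k[0]-.06)&(F[:,0]<k[0]+.14)&(abs(F[:,1]-k[1])<.045)]\n    A=np.vstack([B,F])")
open('h.py','w').write(s)
E
python3 - <<'E'
from h import *
import pickle
D=pickle.load(open('d0.pkl','rb'))
for n in D:
  for l in(1,-1):
    B,F,a,x=track(l,D[n]);print(n,l,B.round(4),F.round(4),round(a,3),np.arctan2(*(F-B)[::-1]).round(3),[np.round(v,4) for v in x])
arm.grab()
y=-.0597;o=rot(.26,-1)
arm.move_ptp(w(-.41,y,.15),o)
arm.move_l(w(-.41,y,.03),feed=.15)
arm.wait(.2);f0=readout.get_state()['force'];print(f0)
print(arm.move_l(w(-.362,y,.03),feed=.03,f_stop=1.5))
s=readout.get_state();print(s['time'],s['force']-f0,cr(s['tcp_pos']),s['tcp_pos'][2])
for n in('top','scene'):
    d=snap(n,n+'1.png');B,F,a,x=track(-1,d);print(B,F,a,x)
E
```

```text
scene 1 [-0.3358  0.0624] [-0.2834  0.0558] -0.036 -0.125 [array([-0.3729,  0.0598]), array([-0.2108,  0.0539]), np.int64(131), np.int64(690)]
scene -1 [-0.3304 -0.0611] [-0.276  -0.0683] 0.037 -0.132 [array([-0.3647, -0.07  ]), array([-0.2065, -0.0642]), np.int64(148), np.int64(719)]
top 1 [-0.3369  0.0661] [-0.2728  0.0661] -0.057 0.001 [array([-0.3715,  0.0711]), array([-0.21  ,  0.0619]), np.int64(104), np.int64(457)]
top -1 [-0.3304 -0.0592] [-0.2676 -0.0547] 0.013 0.071 [array([-0.3663, -0.0566]), array([-0.2048, -0.0546]), np.int64(94), np.int64(445)]
[-0.0595515   0.00631338  0.38417139]
True
7.2333 [-0.02280744 -0.56528926 -0.81365837] [-0.37528444 -0.05960941] 0.029539768317075662
[-0.32886531 -0.05918891] [-0.26785566 -0.05481847] 0.005478157598159739 (array([-0.38836237, -0.05618371]), array([-0.20284941, -0.05516743]), 98, 463)
[-0.32936084 -0.05984372] [-0.27681479 -0.06776873] 0.019834334416861922 (array([-0.37688585, -0.0681461 ]), array([-0.20385065, -0.06471361]), 161, 737)
```

View pics/top1.png

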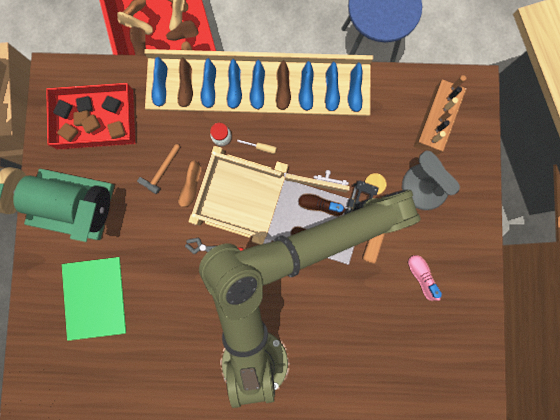

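The top view shows the closed fingers touching the far shoe's heel at about (350,205), as predicted. The shoe is visible in both cameras, so I push with steering.

```bash
python3 - <<'E'
s=open('h.py').read()
s=s.replace("F=F[(F[:,0]>k[0]-.06)","F=F[(F[:,0]>k[0]-.01)")
s+='''
def est(lane):
    r={}
    for n in('top','scene'):
        t=track(lane,None,n)
        if t[0] is not None:r[n]=t
    return r
def push(lane,xend,step=.045,feed=.05,nmax=99,a_bias={}):
    yl=.052*lane
    for _ in range(nmax):
        s=readout.get_state();p=cr(s['tcp_pos'])
        if p[0]>xend-.003:break
        r=est(lane)
        if not r:print('lost');break
        a=np.mean([r[n][2]-a_bias.get(n,0) for n in r]);B=np.mean([r[n][0] for n in r],axis=0)
        ymid=B[1]+.048*np.sin(a)
        td=np.clip(-(ymid-yl)/.2,-.12,.12);phi=np.clip(2*a-td,-.4,.4)
        print('t%.1f tcp'%s['time'],p.round(4),'B',B.round(4),{n:round(float(r[n][2]),3) for n in r},'a %.3f td %.3f phi %.3f'%(a,td,phi),'gap y %.4f'%(p[1]-(B[1]-.011*np.sin(a))),'F',s['force'].round(1),flush=True)
        h=min(step,xend-p[0])
        if arm.move_l(w(p[0]+h,p[1]+h*np.tan(phi),.03),feed=feed,f_stop=6):print('FSTOP',readout.get_state()['force']);break
'''
open('h.py','w').write(s)
E
python3 - <<'E'
from h import *
push(-1,-.084,nmax=2)
r=est(-1);print({n:(r[n][0].round(4),r[n][2].round(3)) for n in r})
E
```

```text
t7.3 tcp [-0.3755 -0.0592] B [-0.3293 -0.0596] {'top': 0.018, 'scene': 0.022} a 0.020 td 0.033 phi 0.007 gap y 0.0007 F [-0.5  0.5 -0. ]
t8.5 tcp [-0.3302 -0.059 ] B [-0.2838 -0.0591] {'top': 0.031, 'scene': 0.05} a 0.041 td 0.026 phi 0.055 gap y 0.0006 F [ 1. -0. -0.]
{'top': (array([-0.2383, -0.0567]), np.float64(0.025)), 'scene': (array([-0.239 , -0.0579]), np.float64(0.052))}
```

Steering works well, so I continue.

Run:
```python
from h import *
push(-1,-.084)
r=est(-1);print({n:(r[n][0].round(4),r[n][2].round(3),r[n][3][1].round(3)) for n in r},readout.get_state()['force'],cr(readout.get_state()['tcp_pos']))
```

```text
t9.8 tcp [-0.2848 -0.0563] B [-0.2387 -0.0572] {'top': 0.023, 'scene': 0.051} a 0.037 td 0.017 phi 0.057 gap y 0.0013 F [-0.3  0.1  0. ]
t10.9 tcp [-0.2393 -0.0537] B [-0.1931 -0.0551] {'top': 0.029, 'scene': 0.054} a 0.041 td 0.005 phi 0.077 gap y 0.0018 F [ 0.   0.5 -0.3]
t12.1 tcp [-0.1937 -0.0502] B [-0.1476 -0.052 ] {'top': 0.01, 'scene': 0.048} a 0.029 td -0.007 phi 0.066 gap y 0.0021 F [-0.1 -0.3 -0.1]
t13.2 tcp [-0.1482 -0.0471] B [-0.1017 -0.0494] {'top': 0.014, 'scene': 0.052} a 0.033 td -0.021 phi 0.086 gap y 0.0027 F [ 0.7 -0.1 -0.4]
t14.4 tcp [-0.1026 -0.0431] B [-0.0563 -0.0458] {'top': 0.001, 'scene': 0.039} a 0.020 td -0.036 phi 0.076 gap y 0.0029 F [ 0.   0.3 -1. ]
{'top': (array([-0.036 , -0.0432]), np.float64(0.005), array([ 0.089, -0.04 ])), 'scene': (array([-0.0364, -0.0458]), np.float64(0.022), array([ 0.086, -0.05 ]))} [ 0.59878804 -0.48813546 -0.18318549] [-0.08338553 -0.04150908]
```

Run:
```python
from h import *
p=cr(readout.get_state()['tcp_pos'])
arm.move_l(w(p[0]-.03,p[1],.03),feed=.1);arm.move_l(w(p[0]-.03,p[1],.15),feed=.25)
o=rot(.26,-1);y=.0655
arm.move_ptp(w(-.413,y,.13),o);arm.move_l(w(-.413,y,.03),feed=.15)
arm.wait(.1)
print(arm.move_l(w(-.370,y,.03),feed=.03,f_stop=1.5),cr(readout.get_state()['tcp_pos']))
push(1,-.084,nmax=1)
for l in(1,-1):
    r=est(l);print(l,{n:(r[n][0].round(4),r[n][2].round(3)) for n in r})
```

```text
True [-0.38017899  0.06567065]
t19.4 tcp [-0.3802  0.0657] B [-0.334   0.0643] {'top': -0.056, 'scene': -0.076} a -0.066 td -0.046 phi -0.086 gap y 0.0006 F [0.4 0.9 0.5]
1 {'top': (array([-0.2889,  0.0623]), np.float64(-0.027)), 'scene': (array([-0.2881,  0.0614]), np.float64(-0.004))}
-1 {'top': (array([-0.0358, -0.0432]), np.float64(0.007)), 'scene': (array([-0.0359, -0.0461]), np.float64(0.024))}
```

Run:
```python
from h import *
push(1,-.084)
for l in(1,-1):
    r=est(l);print(l,{n:(r[n][0].round(4),r[n][2].round(3),r[n][3][1].round(3)) for n in r})
p=cr(readout.get_state()['tcp_pos'])
arm.move_l(w(p[0]-.03,p[1],.03),feed=.1);arm.move_l(w(p[0]-.03,p[1],.16),feed=.25)
arm.move_ptp(w(-.30,.05,.20),rot(.26,-1))
d=snap('top','t2.png');e=snap('scene','s2.png')
cv2.imwrite('pics/b2.png',np.vstack([cv2.resize(d['frame'][140:275,180:395],None,fx=2.2,fy=2.2,interpolation=2),cv2.resize(e['frame'][150:275,170:385],None,fx=2.2,fy=2.2,interpolation=2)]))
print(readout.get_state()['time'])
```

```text
t20.7 tcp [-0.3353  0.0617] B [-0.2884  0.0618] {'top': -0.027, 'scene': -0.006} a -0.016 td -0.045 phi 0.013 gap y -0.0003 F [-0.4 -0.4 -0.8]
t21.9 tcp [-0.2899  0.0624] B [-0.2443  0.062 ] {'top': -0.041, 'scene': -0.005} a -0.023 td -0.045 phi -0.002 gap y 0.0001 F [ 0.5 -0.1 -0.6]
t23.0 tcp [-0.2446  0.0623] B [-0.1982  0.0619] {'top': -0.051, 'scene': -0.07} a -0.060 td -0.035 phi -0.086 gap y -0.0002 F [ 0.2 -1.   0.3]
t24.2 tcp [-0.1993  0.0585] B [-0.1526  0.0585] {'top': -0.035, 'scene': -0.045} a -0.040 td -0.023 phi -0.057 gap y -0.0004 F [-0.  -0.5 -0.1]
t25.4 tcp [-0.154   0.0561] B [-0.1077  0.0567] {'top': -0.038, 'scene': -0.047} a -0.042 td -0.013 phi -0.071 gap y -0.0011 F [0.  0.  0.8]
t26.5 tcp [-0.1087  0.053 ] B [-0.0624  0.0538] {'top': -0.04, 'scene': -0.047} a -0.043 td 0.002 phi -0.088 gap y -0.0012 F [ 0.5 -0.1  0.2]
1 {'top': (array([-0.0361,  0.0523]), np.float64(-0.032), array([0.088, 0.052])), 'scene': (array([-0.0369,  0.0515]), np.float64(-0.042), array([0.086, 0.04 ]))}
-1 {'top': (array([-0.0357, -0.0432]), np.float64(0.006), array([ 0.089, -0.04 ])), 'scene': (array([-0.0359, -0.0461]), np.float64(0.026), array([ 0.087, -0.05 ]))}
29.4667
```

View pics/b2.png

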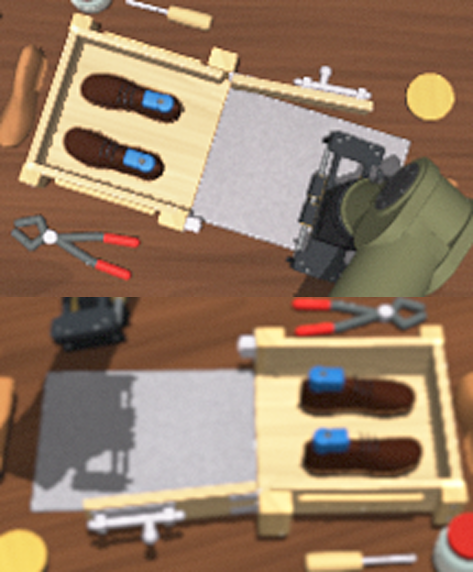

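Both views show the two shoes standing inside, well apart, with toes to the end wall. Next is the gate.

```bash
cat >> h.py <<'E'
def gp(a,off,r=.07,z=.036):
    return w(-.1305-r*np.sin(a)-off*np.cos(a),-.118+r*np.cos(a)-off*np.sin(a),z)
E
python3 - <<'E'
from h import *
for sg in(1,-1):
  for k in(1,.6,.4):
    print(sg,k,[ (lambda q:None if q is None else np.round(q[[0,4,6]],2).tolist())(solver.solve_ik(gp(a,.0105),rot(0,sg,.5*(1-k)*1.7+k*a))) for a in(1.7,1.3,.9,.5,.2,0)],
     [solver.solve_ik(gp(1.7,.05,z=z),rot(0,sg,.5*(1-k)*1.7+k*1.7)) is not None for z in(.036,.15)])
  for y in(-.02,.03):
    for z in(.04,.15):
      q=solver.solve_ik(w(-.1665,y,z),rot(0,sg));print('bolt',sg,y,z,None if q is None else q.round(2))
E
```

```text
1 1 [[-0.6, -0.79, -0.98], [-0.65, -0.76, -1.37], [-0.69, -0.69, -1.82], [-0.71, -0.58, -2.32], [1.02, 0.66, 2.69], [0.89, 0.51, 2.57]] [True, True]
1 0.6 [[-0.61, -0.8, -1.31], [-0.65, -0.76, -1.55], [-0.69, -0.69, -1.83], [-0.71, -0.58, -2.18], [-0.71, -0.51, -2.44], [-0.69, -0.45, -2.63]] [True, True]
1 0.4 [[-0.62, -0.82, -1.47], [-0.64, -0.75, -1.65], [-0.69, -0.69, -1.84], [-0.71, -0.58, -2.11], [-0.71, -0.51, -2.31], [-0.71, -0.48, -2.44]] [True, True]
bolt 1 -0.02 0.04 [ 0.96  0.45 -0.99  1.88  0.44  1.04  2.65]
bolt 1 -0.02 0.15 [ 1.17  0.41 -1.27  1.78  0.41  1.26  2.67]
bolt 1 0.03 0.04 [ 1.13  0.4  -1.17  2.    0.44  1.02  2.62]
bolt 1 0.03 0.15 None
-1 1 [[-0.44, -0.52, 1.99], [-0.55, -0.59, 1.66], [-0.68, -0.67, 1.31], [-0.78, -0.69, 0.91], [-0.75, -0.56, 0.48], [-0.73, -0.5, 0.21]] [True, True]
-1 0.6 [[-0.5, -0.61, 1.71], [-0.58, -0.64, 1.51], [-0.68, -0.67, 1.29], [-0.78, -0.71, 1.06], [-0.79, -0.61, 0.78], [-0.77, -0.55, 0.58]] [True, True]
-1 0.4 [[-0.53, -0.65, 1.57], [-0.6, -0.66, 1.44], [-0.68, -0.68, 1.29], [-0.78, -0.71, 1.13], [-0.8, -0.64, 0.93], [-0.79, -0.58, 0.78]] [True, True]
bolt -1 -0.02 0.04 [-0.73  0.42  1.01  1.94 -0.42  1.01  0.19]
bolt -1 -0.02 0.15 [-0.82  0.24  1.08  1.84 -0.23  1.2   0.05]
bolt -1 0.03 0.04 [-0.88  0.31  1.11  2.06 -0.33  0.97  0.13]
bolt -1 0.03 0.15 [-1.05  0.05  1.2   1.95 -0.05  1.17 -0.11]
```

Run:
```python
from h import *
R=lambda a:rot(0,-1,a)
arm.move_ptp(gp(1.7,.045,z=.15),R(1.7))
arm.move_l(gp(1.7,.045),feed=.15)
arm.move_l(gp(1.7,.012),feed=.05,f_stop=8)
for a in np.arange(1.55,-.01,-.155):
    a=max(a,0)
    if arm.move_l(gp(a,.0095),R(a),feed=.07,f_stop=12):print('stop at',a,readout.get_state()['force'])
print(arm.move_l(gp(0,.004),R(0),feed=.03,f_stop=6),cr(readout.get_state()['tcp_pos']))
arm.wait(.2)
arm.move_l(gp(0,.05),feed=.1);arm.move_l(gp(0,.05,z=.16),feed=.25)
arm.move_ptp(w(-.33,-.0,.20),rot(.26,-1))
d=snap('top','t3.png');e=snap('scene','s3.png')
cv2.imwrite('pics/b3.png',np.vstack([cv2.resize(d['frame'][140:275,180:395],None,fx=2.2,fy=2.2,interpolation=2),cv2.resize(e['frame'][150:275,170:385],None,fx=2.2,fy=2.2,interpolation=2)]))
print(readout.get_state()['time'])
```

```text
stop at 0 [-0.67849025 -1.85576383  0.9404418 ]
True [-0.14406291 -0.04774205]
38.3083
```

View pics/b3.png

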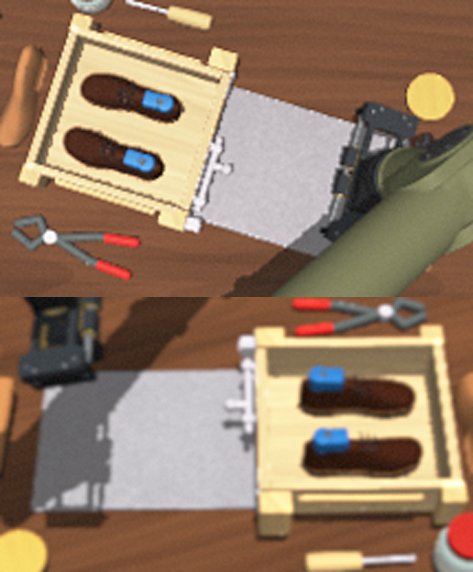

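The gate is shut against its stop and the knob shows at crop (228,169). I check the knob position, then shoot the bolt.

Run:
```python
from h import *
d=dict(imaging.grab_frame('top'))
e=dict(imaging.grab_frame('scene'))
print('knob top',cr(ray(d,180+228.5/2.2-.5,140+169.5/2.2-.5,.045)),'scene',cr(ray(e,170+231/2.2-.5,150+(406-297)/2.2-.5,.045)))
kx=-.169;o=rot(0,-1)
arm.move_ptp(w(kx,-.022,.14),o);arm.move_l(w(kx,-.022,.038),feed=.15)
print('touch',arm.move_l(w(kx,.006,.038),feed=.03,f_stop=1.2),cr(readout.get_state()['tcp_pos']))
print('home',arm.move_l(w(kx,.055,.038),feed=.05,f_stop=9),cr(readout.get_state()['tcp_pos']),readout.get_state()['force'])
arm.wait(.2);p=cr(readout.get_state()['tcp_pos']);print(p)
arm.move_l(w(kx,p[1]-.012,.038),feed=.1);arm.move_l(w(kx,p[1]-.012,.16),feed=.25)
arm.move_ptp(w(-.33,-.0,.20),rot(.26,-1))
d=snap('top','t4.png');e=snap('scene','s4.png')
cv2.imwrite('pics/b4.png',np.vstack([cv2.resize(d['frame'][140:275,180:395],None,fx=2.2,fy=2.2,interpolation=2),cv2.resize(e['frame'][150:275,170:385],None,fx=2.2,fy=2.2,interpolation=2)]))
for l in(1,-1):
    r=est(l);print(l,{n:(r[n][0].round(4),r[n][2].round(3),r[n][3][1].round(3)) for n in r})
print(readout.get_state()['time'])
```

```text
knob top [-0.17058933  0.02279783] scene [-0.16669252  0.0231987 ]
touch True [-0.16883873  0.00589249]
home True [-0.16880022  0.04051707] [ 2.16739153 -1.92110936  0.1896407 ]
[-0.16881144  0.04046112]
1 {'top': (array([-0.036 ,  0.0524]), np.float64(-0.034), array([0.088, 0.051])), 'scene': (array([-0.0362,  0.0511]), np.float64(-0.039), array([0.086, 0.04 ]))}
-1 {'top': (array([-0.0358, -0.0432]), np.float64(0.007), array([ 0.089, -0.04 ])), 'scene': (array([-0.0358, -0.0462]), np.float64(0.027), array([ 0.087, -0.05 ]))}
43.7917
```

View pics/b4.png

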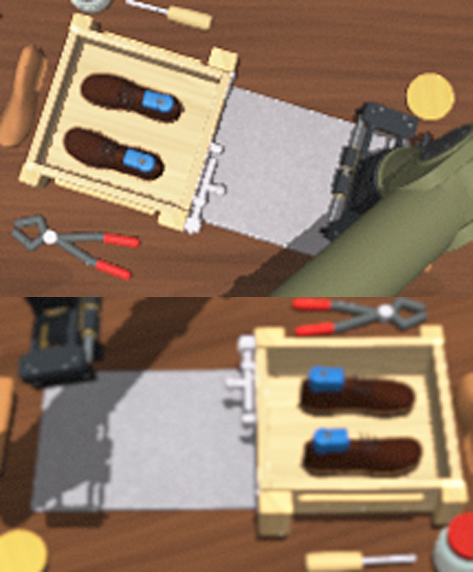

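Run:
```python
from h import *
import cv2
a=cv2.imread('pics/t3.png');b=cv2.imread('pics/t4.png');d=imaging.grab_frame('top')
def knob(im):
    hsv=cv2.cvtColor(im,cv2.COLOR_BGR2HSV);L=[]
    for x in np.arange(-.190,-.163,.001):
        for y in np.arange(-.02,.1,.001):
            u=proj(d,w(x,y,.045)).round().astype(int);p=hsv[u[1],u[0]]
            if p[2]>215 and p[1]<40:L.append((x,y))
    return np.mean(L,axis=0),len(L)
print(knob(a),knob(b))
kx=-.169
arm.move_ptp(w(kx,.028,.14),rot(0,-1));arm.move_l(w(kx,.028,.038),feed=.15)
print('home',arm.move_l(w(kx,.065,.038),feed=.04,f_stop=20),cr(readout.get_state()['tcp_pos']),readout.get_state()['force'])
p=cr(readout.get_state()['tcp_pos'])
arm.move_l(w(kx,p[1]-.012,.038),feed=.1);arm.move_l(w(kx,p[1]-.012,.16),feed=.25)
arm.move_ptp(w(-.33,-.0,.20),rot(.26,-1))
print(knob(snap('top','t5.png')['frame']),readout.get_state()['time'])
```

```text
(array([-0.16860656,  0.02343443]), 122) (array([-0.16726582,  0.05796203]), 79)
home True [-0.1687475  0.0405051] [ 1.58034297 -1.89450556 -0.05569468]
(array([-0.16726582,  0.05796203]), 79) 47.8
```

Run:
```python
from h import *
snap('scene','s5.png')
t=[cv2.resize(cv2.imread('pics/'+f)[195:250,255:300],(369,450)[::1] if 0 else (360,440),interpolation=2) for f in('t3.png','t5.png')]
s=[cv2.resize(cv2.imread('pics/'+f)[165:215,270:300] if 0 else cv2.imread('pics/'+f)[162:217,255:300],(360,440),interpolation=2) for f in('s3.png','s5.png')]
row=lambda q:np.hstack(q)
im=np.vstack([row(t),row(s)]);im=cv2.resize(im,None,fx=.68,fy=.68,interpolation=cv2.INTER_AREA)
cv2.imwrite('pics/z.png',im)
```

```text
(no output)
```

View pics/z.png

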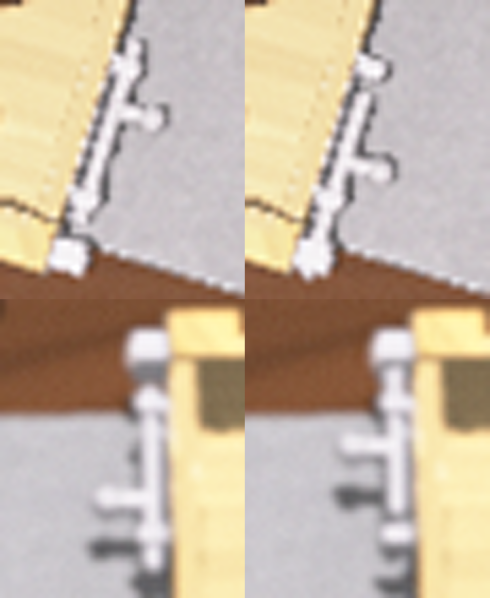

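Run:
```python
from h import *
d=imaging.grab_frame('top');e=imaging.grab_frame('scene')
k=5.44
T=[cr(ray(d,255+u/k-.4,195+v/k-.4,.045)) for u,v in((153,118),(136.5,168))]
S=[cr(ray(e,255+u/k-.4,162+(v-299)/k-.4,.045)) for u,v in((107,497),(107.5,445))]
print(T,T[1]-T[0],S,S[1]-S[0])
# phase-correlation shift of knob patches
def sh(f,g,d):
    A=cv2.imread(f);B=cv2.imread(g);u=proj(d,w(-.172,.0225,.045));A=cv2.getRectSubPix(A,(9,9),u.tolist())
    best=max((cv2.matchTemplate(cv2.getRectSubPix(B,(9,9),proj(d,w(-.172+x,.0225+y,.045)).tolist()),A,cv2.TM_CCOEFF_NORMED)[0,0],y,x) for y in np.arange(.02,.055,.0005) for x in(-.002,-.001,0,.001,.002))
    print(best)
sh('pics/t3.png','pics/t5.png',d);sh('pics/s3.png','pics/s5.png',e)
```

```text
[array([-0.16825464,  0.02261505]), array([-0.16771177,  0.05563317])] [0.00054287 0.03301812] [array([-0.16735862,  0.02691496]), array([-0.16683928,  0.06121657])] [0.00051933 0.0343016 ]
(np.float32(0.9062006), np.float64(0.03500000000000002), 0)
(np.float32(0.991827), np.float64(0.03500000000000002), 0)
```

Run:
```python
from h import *
kx=-.174;z=.046
# lean the tool's body toward the hinge: fingers point towards +y of crate
R0=Rn.from_rotvec(rot(0,-1));o=(Rn.from_rotvec(.2*np.r_[-ex,0])*R0).as_rotvec()
print('tool x',Rn.from_rotvec(o).as_matrix()[:,0]@np.r_[ey,0])
arm.move_ptp(w(kx,.02,.14),o);arm.move_l(w(kx,.022,z),feed=.15)
print('touch',arm.move_l(w(kx,.039,z),feed=.04,f_stop=1.2),cr(readout.get_state()['tcp_pos']))
f=[]
print('home',arm.move_l(w(kx,.075,z),feed=.03,f_stop=30),cr(readout.get_state()['tcp_pos']),readout.get_state()['force'])
p=cr(readout.get_state()['tcp_pos'])
arm.move_l(w(kx,p[1]-.012,z),feed=.1);arm.move_l(w(kx,p[1]-.012,.16),feed=.25)
arm.move_ptp(w(-.33,-.0,.20),rot(.26,-1))
d=snap('top','t6.png');e=snap('scene','s6.png')
def sh(f,g,d,y0,lo,hi):
    A=cv2.imread(f);B=cv2.imread(g);A=cv2.getRectSubPix(A,(9,9),proj(d,w(-.170,y0,.045)).tolist())
    print(max((cv2.matchTemplate(cv2.getRectSubPix(B,(9,9),proj(d,w(-.170+x,y0+y,.045)).tolist()),A,cv2.TM_CCOEFF_NORMED)[0,0],y,x) for y in np.arange(lo,hi,.0005) for x in(-.002,-.001,0,.001,.002)))
sh('pics/t5.png','pics/t6.png',d,.058,-.01,.015);sh('pics/s5.png','pics/s6.png',e,.06,-.01,.015)
# was the bolt fully drawn at the start? knob in first picture, gate frame
import pickle
D=pickle.load(open('d0.pkl','rb'))['top']
c=lambda u,v:cr(ray(D,(u+.5)/3.6-.5+180,(v+.5)/3.6-.5+140,.045))-[-.1305,-.118]
k=c(533,117);print('start knob from hinge',np.linalg.norm(k),np.sqrt(k@k-.036**2))
print(readout.get_state()['time'])
```

```text
tool x -0.19866933079506105
touch False [-0.17366036  0.03860383]
home False [-0.17286866  0.07023065] [-0.75367197 -0.84522566 16.58092241]
(np.float32(0.34588957), np.float64(0.0020000000000000104), 0.002)
(np.float32(0.06780098), np.float64(-0.01), -0.002)
start knob from hinge 0.14928145694094913 0.14487564801032798
53.5167
```

Run:
```python
from h import *
t=[cv2.resize(cv2.imread('pics/'+f)[185:260,235:320],(390,344),interpolation=2) for f in('t5.png','t6.png')]
s=[cv2.resize(cv2.imread('pics/'+f)[155:210,250:312],(390,250) if 0 else (280,248),interpolation=2) for f in('s5.png','s6.png')]
S=np.hstack(s);S=np.pad(S,((0,0),(0,780-S.shape[1]),(0,0)))
cv2.imwrite('pics/z2.png',np.vstack([np.hstack(t),S]))
```

```text
(no output)
```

View pics/z2.png

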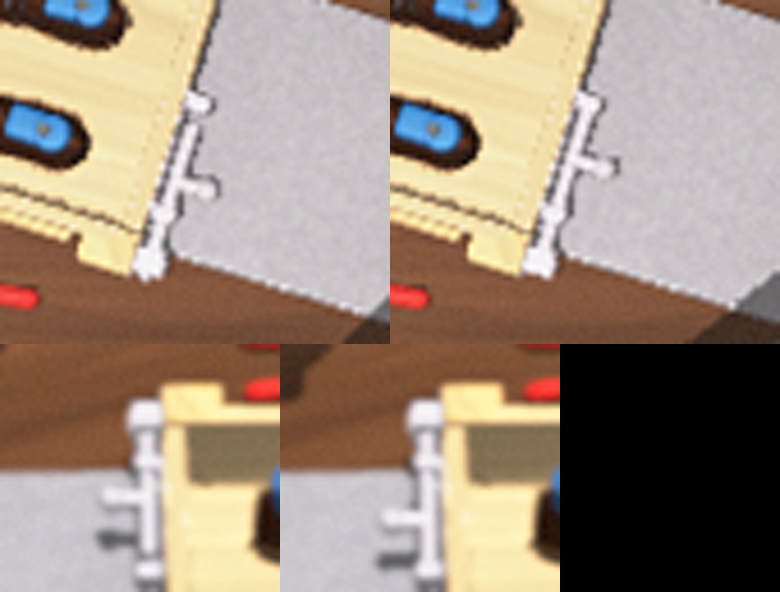

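My leaned probe rode over the ball and, on lifting, drew the bolt back about 14 mm: in the crop the knob went from (207,187) to (610-390,167). I push it home again with the upright tool that worked before, slightly deeper and further out. That also tells me whether the earlier stop was the bolt's own.

Run:
```python
from h import *
kx=-.171;z=.033;o=rot(0,-1)
arm.move_ptp(w(kx,.0,.14),o);arm.move_l(w(kx,.0,z),feed=.15)
print('touch',arm.move_l(w(kx,.034,z),feed=.05,f_stop=1.2),cr(readout.get_state()['tcp_pos']))
print('home',arm.move_l(w(kx,.065,z),feed=.05,f_stop=25),cr(readout.get_state()['tcp_pos']),readout.get_state()['force'])
arm.wait(.25);p=cr(readout.get_state()['tcp_pos']);print(p)
arm.move_l(w(kx,p[1]-.015,z),feed=.1);arm.move_l(w(kx,p[1]-.015,.16),feed=.25)
arm.move_ptp(w(-.33,-.0,.20),rot(.26,-1))
d=snap('top','t7.png');e=snap('scene','s7.png')
def sh(f,g,d,y0,lo,hi):
    A=cv2.imread(f);B=cv2.imread(g);A=cv2.getRectSubPix(A,(9,9),proj(d,w(-.170,y0,.045)).tolist())
    print(max((cv2.matchTemplate(cv2.getRectSubPix(B,(9,9),proj(d,w(-.170+x,y0+y,.045)).tolist()),A,cv2.TM_CCOEFF_NORMED)[0,0],y,x) for y in np.arange(lo,hi,.0005) for x in(-.002,-.001,0,.001,.002)))
sh('pics/t5.png','pics/t7.png',d,.058,-.02,.015);sh('pics/s5.png','pics/s7.png',e,.06,-.02,.015)
for l in(1,-1):
    r=est(l);print(l,{n:(r[n][0].round(4),r[n][2].round(3)) for n in r})
# straps (fixed on the gate) vs first picture: shut-gate check through the bolt's far strap not needed; print time
print(readout.get_state()['time'])
```

```text
touch False [-0.17065603  0.03430048]
home True [-0.17106829  0.04043619] [ 2.83111893 -2.90017309 -1.11711549]
[-0.17108671  0.04046011]
(np.float32(0.99900025), np.float64(1.734723475976807e-17), 0)
(np.float32(0.99764043), np.float64(1.734723475976807e-17), 0)
1 {'top': (array([-0.0361,  0.0523]), np.float64(-0.032)), 'scene': (array([-0.0363,  0.0516]), np.float64(-0.043))}
-1 {'top': (array([-0.0358, -0.0431]), np.float64(0.005)), 'scene': (array([-0.0358, -0.0459]), np.float64(0.025))}
58.6167
```

```bash
python3 -c "
from rig import job_done,readout
print(readout.get_state()['force']);print(job_done())"
```

```text
[ 0.00574194 -0.09466788  0.86813725]
the job is handed in; nothing more can be done
None
```

The job is handed in at about 59 s of the 72 s allowed. Both shoes are in the crate, the gate is shut, and I believe the bolt is home. One check on the bolt is not fully settled.

- **Shoes:** I slid each one in by its heel with closed fingers, steering from both cameras. The 6 N stop never tripped. In the last pictures they stand at about y = +52 and -45 mm, toes at about x = +88 mm, within 0.05 rad of the crate's length, and well apart. They did not move while I worked the gate and bolt.
- **Gate:** It stopped firmly when pushed shut. The finger halted about 4 mm further out than I expected. The knob's position and its line of travel still fit a gate shut to within about 0.02 rad.
- **Bolt:** It reached the same rigid stop under 9, 20 and 25 N pushes. In one extra check with the tool leaned, I drew it back about 14 mm by mistake. I then pushed it home again, and the pictures match the earlier end position.
- **What disagreed:** The pictures show only about 33–35 mm of bolt travel, not the full 40 mm. The knob's measured position at the end puts the bolt at about 37–42 mm, because it seems to have started a few millimetres in. I take the stop as fully home, but it could be close to the 35 mm limit.
- **Bystanders:** The ones visible in the close-up pictures were not disturbed. I did not measure the positions of all of them.

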